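Click the deep sockets back onto their clip rail

TASK

Three deep sockets are lying about on the table. Put them back on the clip rail in size order, each in the clip that fits it: lay the socket across the rail in the mouth of its clip, let go, and press it from above, squarely over the clip, until it snaps fully home. Feel for the click and do not bear down hard after it, do not drop the sockets in, and leave the timer, the tape and the pen where they are.

Things in the scene. Friction and masses are not known exactly. Their poses are not given: they have to be found in the camera images.
- rail: black clip rail, 100 x 202 x 33 mm, screwed down. Origin: under its middle; y along the rail, x across it (as the sockets lie), z up. Three saddles cross it, each 5 mm wider than its socket and 90 mm long between low end stops. The deck between them is 33 mm above the table. Mid-saddle, over 21 mm of its length, stands a spring steel clip, open upward (deck cut back 9 mm a side there).
- socket_small: small deep socket of bright steel: a round cylinder 24 mm in diameter, 80 mm long, about 120 g, lying on its side, free to roll; a hexagon hole in the +x end, a square hole in the other. Origin in its centre, on its axis; x along the axis.
- socket_medium: medium deep socket of bright steel: a round cylinder 30 mm in diameter, 80 mm long, about 170 g, lying on its side, free to roll; a hexagon hole in the +x end, a square hole in the other. Origin in its centre, on its axis; x along the axis.
- socket_large: large deep socket of bright steel: a round cylinder 36 mm in diameter, 80 mm long, about 240 g, lying on its side, free to roll; a hexagon hole in the +x end, a square hole in the other. Origin in its centre, on its axis; x along the axis.
- clip_small (a point): clip for the 24 mm socket, +y end of the rail: where that socket's centre lies when home, 26 mm above the table; axes as the rail's. Lips 41 mm above the table, 28 mm apart. Laid in the mouth the socket rests level 17 mm above home; 10 to 22 N down, squarely over the clip, spreads the jaws and they pull it home. Pressed 20 mm or more to one side of the clip, a socket tends to tip up and jump out.
- clip_medium (a point): clip for the 30 mm socket, middle of the rail, 60 mm from clip_small: where that socket's centre lies when home, 26 mm above the table; axes as the rail's. Lips 43 mm above the table, 34 mm apart. Laid in the mouth the socket rests level 20 mm above home; 10 to 22 N down, squarely over the clip, spreads the jaws and they pull it home. Fingertips beside a socket meet the deck before it is home: let go in the mouth, press its top from above.
- clip_large (a point): clip for the 36 mm socket, -y end of the rail, 66 mm from clip_medium: where that socket's centre lies when home, 26 mm above the table; axes as the rail's. Lips 44 mm above the table, 40 mm apart. Laid in the mouth the socket rests level 24 mm above home; 10 to 22 N down, squarely over the clip, spreads the jaws and they pull it home. Press on top over the clip, between its lips, or on both sides of the clip at once.
- timer: small kitchen timer with a red knob, 62 x 62 x 51 mm, a bystander; origin under its centre
- tape: roll of beige tape lying flat, 96 mm across, 25 mm high, a bystander; origin under its centre
- pen: white marker pen with a black cap, 135 mm long, 16 mm thick, a bystander; origin under its centre, y along it

How it is judged (in metres and radians):
At the end, for the whole second after the job is handed in: Every socket is at rest, clicked home in the clip of its own size: its centre within 3 mm of that clip's point sideways, 2.5 mm above to 3 mm below it in height and within 8 mm lengthwise, its axis within 0.06 rad of the clip's x axis, either way round (z of socket_small in the frame of clip_small between -0.003 and 0.0025 m and y of socket_small in the frame of clip_small between -0.003 and 0.003 m and x of socket_small in the frame of clip_small between -0.008 and 0.008 m and angle between the x axis of socket_small and the x axis of clip_small, either way round below 0.06 rad and linear speed of each of socket_small, socket_medium, socket_large below 0.01 m/s and z of socket_medium in the frame of clip_medium between -0.003 and 0.0025 m and y of socket_medium in the frame of clip_medium between -0.003 and 0.003 m and x of socket_medium in the frame of clip_medium between -0.008 and 0.008 m and angle between the x axis of socket_medium and the x axis of clip_medium, either way round below 0.06 rad and z of socket_large in the frame of clip_large between -0.003 and 0.0025 m and y of socket_large in the frame of clip_large between -0.003 and 0.003 m and x of socket_large in the frame of clip_large between -0.008 and 0.008 m and angle between the x axis of socket_large and the x axis of clip_large, either way round below 0.06 rad); the robot touches nothing.
It fails at once if the timer, the tape or the pen is pushed more than 3 cm (distance of any of timer, tape, pen from where it was at the start of the episode above 0.03 m).
It fails at once if a socket is let fall from more than about 2 cm above the rail ((height (world z) of socket_small above 0.054 m and linear speed of socket_small above 0.6 m/s and contact force between the fingers and socket_small below 0.05 N) or (height (world z) of socket_medium above 0.054 m and linear speed of socket_medium above 0.6 m/s and contact force between the fingers and socket_medium below 0.05 N) or (height (world z) of socket_large above 0.054 m and linear speed of socket_large above 0.6 m/s and contact force between the fingers and socket_large below 0.05 N)).
It fails at once if a socket that lies still at home is pressed on with more than 45 N ((distance between socket_small and clip_small below 0.006 m and linear speed of socket_small below 0.003 m/s and contact force between the fingers and socket_small above 45 N) or (distance between socket_medium and clip_medium below 0.006 m and linear speed of socket_medium below 0.003 m/s and contact force between the fingers and socket_medium above 45 N) or (distance between socket_large and clip_large below 0.006 m and linear speed of socket_large below 0.003 m/s and contact force between the fingers and socket_large above 45 N)).
It also fails if it takes over 72 s, if anything falls off the work surface, if the arm or the gripper's body presses on something with over 40 N, if the wrist force passes 120 N, or if a joint passes its speed limit or range.

ROBOT

A 7-joint arm with a two-finger parallel gripper is mounted at the origin on a cart in front of the work surface, level with it; the furniture and walls round the work are solid. World frame = base frame: x ahead of the robot, y to its left, z up, the work surface at z = 0. Lengths are in mm, angles in rad, forces in N, time in s.
With the tool pointing down it reaches from about 400 to 875 mm from the base axis. Payload 4.4 kg.
Tool frame: the origin (TCP) lies midway between the tips of the shut fingers; the grasp point (between the pads) lies ctrl.tcp_to_grasp behind it (ctrl.tcp_to_grasp is the distance from the TCP to the grasp point, in mm); z points along the fingers, y is the line along which they close (so a half turn about z gives the same grasp; the last joint's range is limited). The gripper opens to 85 mm and grips with 20 to 120 N. Pads are 22 mm wide; open, the fingers measure 114 mm over their backs; the gripper's body (76 mm by 85 mm) begins 54 mm behind the grasp point. The pads swing forward as they close: fully open they stand 13 mm farther back than shut.
Start: joints at [1.054, 0.628, 0.038, 1.517, -0.027, 0.996, -0.02], TCP at [283.224, -585.066, 231.313] pointing down, gripper open.
Joint ranges: [-3.06, 3.06], [-0.37, 2.12], [-1.25, 1.32], [0.18, 2.47], [-1.1, 4.24], [0.23, 1.98], [-2.94, 2.94]. Speed limits (rad/s): [2.57, 2.57, 3.14, 3.14, 3.14, 3.14, 3.14].

INTERFACE

Orientations are given as [roll, pitch, yaw] about the fixed x, y, z axes, in that order (R = Rz(yaw) Ry(pitch) Rx(roll)).
In Python, from cell import ctrl, get_image, get_calibration, workorder, boxes_of, place_of gives the robot as it stands.
- The arm moves only by the tool play_rows, never from a script. Its argument "series" is a list that holds one entry, the list of rows, each a list of 7 numbers: the shift along the world's x, y, z in cm, then the turn, a rotation vector about the world's x, y, z in degrees, then the closure, from 0 (fully open) to 1 (shut). A call has 1 to 20 rows; each row shifts and turns the commanded pose from where the row before left it; what a row does not reach is not made up. A row lasts 1/8 s, in which the tool goes at most 62.5 mm and 10.7 degrees, less where a joint would pass 70% of its speed; a pose out of reach is approached as far as the arm can. A call with a gripper value outside its range is refused whole. The fingers move at their own pace and stop on an object; the grip force is fixed at half the most. Time passes only in rows, so rows that do not move let the fingers close. It gives the time, the measured TCP pose, the force, the opening and the grip force at its end, in the units of the state.
- ctrl.read_state(): the state, without advancing time (a new reading comes with each control period).
- get_image(name): name is "scene" or "side" or "wrist"; returns (picture, depth): 420x560x3 uint8, red, green, blue; 420x560 float32, mm along the optical axis (not along the pixel's ray), 0 where there is no reading.
- get_calibration(name): a dict with "K" (3x3 intrinsics, pixels), "R" (3x3) and "t" (3): a world point X has camera coordinates R X + t; the wrist camera has in their place "mount" (4x4, takes a point from camera to tool coordinates, whose origin is the TCP and whose axes are the flange's). Camera axes: x right, y down, z forward; pixel columns grow to the right and rows downward; lengths in mm; the calibration is good to about 2 mm. A picture is of the moment at which its call begins: read the wrist's pose just before it. get_calibration takes no time and is no camera call.
- workorder.finish_job(): hands the job in; it is judged then, once.
Trained networks look in the newest picture that a camera, given by its name, has taken for a name from the list of things; names that differ only in an ending like _2 or _b are one class to them, and where a whole thing is asked for, a point or a joint stands for the part that bears it (a point fixed in the world has none). Each returns a list of dicts, best first, with "p" (0 to 1); they miss things now and then, are a little off and sometimes report something else, mostly with a low value. They report only what shows in the picture. A call takes as long as a camera call.
- boxes_of(target, camera): "pixel" ([column, row] in pixels, amid what is visible of it).
- place_of(target, camera): "pixel" ([column, row] in pixels: a listed point, or the origin of a listed thing).
The state is a dict: "clock": time; "qpos": joint angles; "qd": joint speeds; "tau": joint torques, N m; "eef_pos": TCP position; "tool_rot": TCP orientation; "force": force on the tool from outside, world axes, zero at the start; "torque": the same for the moment, N m; "width": finger opening in mm; "gripper_force": force on a finger pad.
Only numpy, scipy, OpenCV 4.12 (cv2) and the standard library are available. Lean on these libraries where they do the work, as an engineer would, in place of code of your own. Each camera call takes 0.05 s, during which the arm holds its last target. There are 200 camera calls.

## Working session

There is one attempt and no reset: what is moved stays moved. The work goes in short steps, Python scripts to look and compute and a tool call to move; the robot and the scene stay as the last step left them, time stands still between calls to the robot, and variables do not carry over. Pictures are saved under pics/ and viewed, at most 10 in all, crops included, and the job is handed in when it is done.

Besides the shell and the picture viewer there is one more tool, called after "Call:" by a JSON object that holds its "api" and its "payload", one argument or row to a line. play_rows: Moves the arm, as the interface text tells. Its arguments: {"type":"object","properties":{"series":{"type":"array"}},"required":["series"]}

```bash
mkdir -p pics; ls; cat > h.py <<'E'
import numpy as np, cv2
from cell import ctrl, get_image, get_calibration, workorder, boxes_of, place_of
from scipy.spatial.transform import Rotation as Rn
def world(cam,depth,st=None):
    c=get_calibration(cam); K=np.array(c["K"]); h,w=depth.shape
    u,v=np.meshgrid(np.arange(w),np.arange(h))
    P=np.stack([(u-K[0,2])/K[0,0]*depth,(v-K[1,2])/K[1,1]*depth,depth],-1)
    if "mount" in c:
        M=np.array(c["mount"]); P=P@M[:3,:3].T+M[:3,3]
        R=Rn.from_euler('xyz',st["tool_rot"]).as_matrix(); return P@R.T+np.array(st["eef_pos"])
    R=np.array(c["R"]);t=np.array(c["t"]); return (P-t)@R
E
python3 - <<'E'
from h import *
s=ctrl.read_state(); print(s, ctrl.tcp_to_grasp)
T=["rail","socket_small","socket_medium","socket_large","clip_small","clip_medium","clip_large","timer","tape","pen"]
for cam in ["scene","side"]:
    im,d=get_image(cam); W=world(cam,d); np.save(cam+".npy",W)
    im=np.ascontiguousarray(im[:,:,::-1]).copy()
    for t in T:
        for r in place_of(t,cam)[:2]:
            u,v=map(int,np.round(r["pixel"])); 
            if not(0<=u<560 and 0<=v<420): print('out');continue
            print(cam,t,round(r["p"],2),u,v,W[v,u].round(),d[v,u]>0)
            cv2.circle(im,(u,v),3,(0,0,255),1); cv2.putText(im,t[-6:],(u+3,v),0,.35,(0,255,0))
    cv2.imwrite(f"pics/{cam}.png",im)
E
```

```text
pics
{'clock': 0.0, 'qpos': array([ 1.05419691,  0.62932294,  0.03842614,  1.51839967, -0.02698755,
        0.9963217 , -0.01996581]), 'qd': array([-0.00161538,  0.000254  , -0.00059177,  0.00024239,  0.00099127,
       -0.00013501, -0.00091816]), 'tau': array([-2.24036798e-04, -5.63404834e+01,  1.22587703e+00, -1.93448085e+01,
        1.09715236e-02,  1.04401336e-02,  2.63345974e-06]), 'eef_pos': array([ 282.94300397, -584.46566117,  230.39372387]), 'tool_rot': array([-3.13965874e+00,  2.62750631e-05,  4.50852477e-01]), 'force': array([ 0.53468099, -1.34213062,  1.17295214]), 'torque': array([-0.00713151, -0.06912539, -0.0272701 ]), 'gripper_force': 0.0, 'width': 85.16729513620838} 18.700000000000003
scene rail 0.69 302 235 [479.  51.  33.] True
scene rail 0.62 292 241 [492.  75.  21.] True
scene socket_small 0.65 372 215 [ 409. -167.   17.] True
scene socket_medium 0.56 262 296 [409. 270.  28.] True
scene socket_large 0.93 213 262 [566. 273.  33.] True
scene clip_small 0.74 294 243 [486.  74.  17.] True
scene clip_medium 0.95 304 231 [502.  15.  14.] True
scene clip_medium 0.68 303 236 [475.  52.  33.] True
scene clip_large 0.56 315 218 [518. -51.  15.] True
scene timer 0.65 153 262 [677. 364.  25.] True
scene tape 0.85 235 230 [628. 145.  24.] True
scene pen 0.76 286 211 [611. -37.   2.] True
side rail 0.92 259 241 [478. -25.  34.] True
side rail 0.71 280 301 [ 404. -192.   20.] True
side socket_small 0.73 281 300 [ 406. -192.   21.] True
side socket_small 0.33 255 242 [469. -23.  33.] True
side socket_medium 0.73 175 201 [424. 257.  30.] True
side socket_large 0.73 320 240 [618. -59.   2.] True
side socket_large 0.72 230 190 [576. 246.  22.] True
side clip_small 0.9 237 220 [480.  62.  44.] True
side clip_large 0.24 259 232 [499.   5.  34.] True
side timer 0.94 249 171 [685. 319.  25.] True
side tape 0.59 283 203 [665. 135.   2.] True
side pen 0.77 321 237 [621. -58.   8.] True
```

View pics/scene.png

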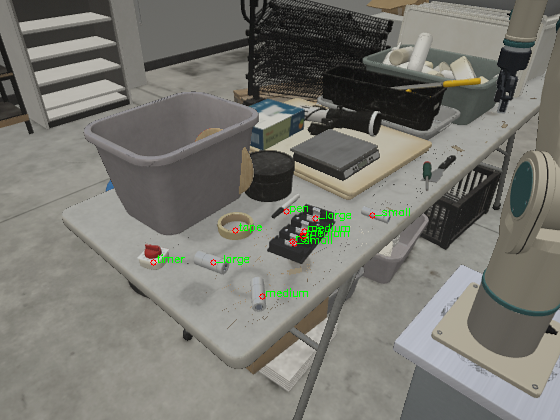

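View pics/side.png

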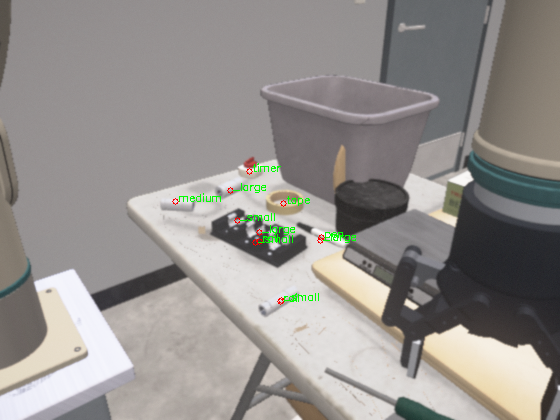

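```bash
python3 - <<'E'
from h import *
# top points clusters, merged from both cams, in a height map
P=np.concatenate([np.load(c+".npy").reshape(-1,3) for c in("scene","side")])
P=P[(P[:,0]>330)&(P[:,0]<800)&(abs(P[:,1])<450)&(P[:,2]<80)&(P[:,2]>8)]
g=np.zeros((118,225),np.uint8); g[((P[:,0]-330)/4).astype(int),((P[:,1]+450)/4).astype(int)]=255
n,l=cv2.connectedComponents(cv2.dilate(g,np.ones((3,3))))
lab=l[((P[:,0]-330)/4).astype(int),((P[:,1]+450)/4).astype(int)]
for i in range(1,n):
    Q=P[lab==i]
    if len(Q)<40: continue
    r=cv2.minAreaRect(Q[:,:2].astype(np.float32)); print(len(Q),np.round(r[0]),np.round(r[1]),round(r[2],1),"ztop",np.percentile(Q[:,2],98).round(1))
E
```

```text
495 [ 370. -407.] [11. 99.] 27.1 ztop 40.8
780 [ 407. -182.] [81. 30.] 8.0 ztop 26.1
803 [429. 261.] [33. 83.] 48.6 ztop 31.9
4809 [502.  21.] [103. 208.] 12.5 ztop 41.8
12363 [ 670. -101.] [802. 247.] 60.2 ztop 78.6
884 [583. 265.] [84. 42.] 15.0 ztop 37.9
1120 [654. 118.] [97. 98.] 18.9 ztop 27.3
885 [702. 343.] [64. 68.] 20.4 ztop 50.6
```

Scene: the small socket is at right (372,215), the rail in the middle (300,235), the large (213,262) and medium (262,296) sockets at left, and the tape, timer and pen lie beyond. The side view agrees. I'm moving above the small socket first.

Call:
{"api": "play_rows", "payload": {
  "series": [
    [[1.55, 5, 0, 0, 0, -2.2, 0], [1.55, 5, 0, 0, 0, -2.2, 0], [1.55, 5, 0, 0, 0, -2.2, 0], [1.55, 5, 0, 0, 0, -2.2, 0], [1.55, 5, 0, 0, 0, -2.2, 0], [1.55, 5, 0, 0, 0, -2.2, 0], [1.55, 5, 0, 0, 0, -2.2, 0], [1.55, 5, 0, 0, 0, -2.2, 0], [0, 0, 0, 0, 0, 0, 0], [0, 0, 0, 0, 0, 0, 0]]
  ]
}}

```text
clock: 2.35
eef_pos: [407.3, -185.6, 231.5]
tool_rot: [3.141, -0.0, 0.144]
force: [-0.9, -1.2, -0.4]
width: 85.1
gripper_force: 0.0
```

```bash
cat >> h.py <<'E'
def look(name,lo=8,hi=70,box=(300,800,-450,450),targets=(),minn=200):
    st=ctrl.read_state(); im,d=get_image("wrist"); W=world("wrist",d,st); np.save(name+".npy",W)
    b=np.ascontiguousarray(im[:,:,::-1]).copy()
    for t in targets:
        for r in place_of(t,"wrist")[:1]:
            u,v=map(int,np.round(r["pixel"])); print(t,round(r["p"],2),u,v,W[min(v,419),min(u,559)].round(1))
            cv2.circle(b,(u,v),3,(0,0,255),1); cv2.putText(b,t[-6:],(u+3,v),0,.35,(0,255,0))
    cv2.imwrite(f"pics/{name}.png",b)
    m=(d>0)&(W[...,2]>lo)&(W[...,2]<hi)&(W[...,0]>box[0])&(W[...,0]<box[1])&(W[...,1]>box[2])&(W[...,1]<box[3])
    n,l,s,c=cv2.connectedComponentsWithStats(m.astype(np.uint8))
    for i in range(1,n):
        Q=W[l==i]
        if len(Q)<minn: continue
        r=cv2.minAreaRect(Q[:,:2].astype(np.float32)); print(len(Q),"px",s[i][:4],np.round(r[0],1),np.round(r[1],1),round(r[2],1),"ztop",np.percentile(Q[:,2],98).round(1))
    print("tcp",st["eef_pos"].round(1),np.degrees(st["tool_rot"]).round(1),"t",round(st["clock"],2),"F",st["force"].round(1),"w",round(st["width"],1))
    return im,W
E
python3 -c "
from h import *
print(np.array(get_calibration('wrist')['mount']).round(3))
look('w1',targets=['socket_small'])"
```

```text
[[ 0.00000e+00 -9.53000e-01 -3.04000e-01  7.71620e+01]
 [ 1.00000e+00  1.00000e-03 -0.00000e+00  1.02400e+00]
 [ 1.00000e-03 -3.04000e-01  9.53000e-01 -1.41852e+02]
 [ 0.00000e+00  0.00000e+00  0.00000e+00  1.00000e+00]]
socket_small 0.96 269 170 [ 409.9 -181.9   23.3]
10238 px [  0   0 125  99] [491.2  26.4] [ 80.1 125.2] 12.3 ztop 41.3
2446 px [127   0  55  81] [508.4 -60.9] [66.1 42.8] 12.6 ztop 42.7
23356 px [271   0 289 145] [ 515.  -300.5] [260.1  73.1] 88.1 ztop 65.8
260 px [116  81  47   9] [469.5 -50.2] [ 5.  41.9] 12.3 ztop 14.0
1908 px [258 129  26  82] [ 408.1 -182.8] [79.9 23.9] 6.8 ztop 24.2
781 px [438 222  94  38] [ 371.  -407.1] [ 9.1 96.6] 26.0 ztop 38.9
tcp [ 407.3 -185.6  231.5] [180.   -0.    8.3] t 2.35 F [-0.9 -1.2 -0.4] w 85.1
```

Call:
{"api": "play_rows", "payload": {
  "series": [
    [[1.2, 0.3, -5, 0, 0, -1.5, 0], [1.2, 0.3, -5, 0, 0, 0, 0], [0, 0, -5, 0, 0, 0, 0], [0, 0, -4, 0, 0, 0, 0], [0, 0, -2, 0, 0, 0, 0], [0, 0, -1.6, 0, 0, 0, 0], [0, 0, 0, 0, 0, 0, 0], [0, 0, 0, 0, 0, 0, 0]]
  ]
}}

```text
clock: 3.45
eef_pos: [430.9, -179.0, 12.2]
tool_rot: [-3.136, 0.005, 0.116]
force: [-0.1, -0.4, 0.2]
width: 85.1
gripper_force: 0.0
```

Call:
{"api": "play_rows", "payload": {
  "series": [
    [[0, 0, 0, 0, 0, 0, 1], [0, 0, 0, 0, 0, 0, 1], [0, 0, 0, 0, 0, 0, 1], [0, 0, 0, 0, 0, 0, 1], [0, 0, 0, 0, 0, 0, 1], [0, 0, 0, 0, 0, 0, 1], [0, 0, 0, 0, 0, 0, 1]]
  ]
}}

```text
clock: 4.32
eef_pos: [431.1, -178.2, 12.5]
tool_rot: [-3.136, 0.005, 0.117]
force: [-0.8, 1.8, 6.8]
width: 20.9
gripper_force: 58.5
```

Call:
{"api": "play_rows", "payload": {
  "series": [
    [[0, 0, 0, 0, 0, 0, 0.4], [0, 0, 0, 0, 0, 0, 0.4], [0, 0, 0, 0, 0, 0, 0.4], [0, 0, -0.5, 0, 0, 0, 0.4], [0, 0, -0.5, 0, 0, 0, 0.4], [0, 0, 0, 0, 0, 0, 0.4], [0, 0, 0, 0, 0, 0, 0.4]]
  ]
}}

```text
clock: 5.2
eef_pos: [430.9, -178.0, 1.9]
tool_rot: [-3.135, 0.006, 0.117]
force: [-0.3, 0.4, 0.1]
width: 51.0
gripper_force: 0.0
```

Call:
{"api": "play_rows", "payload": {
  "series": [
    [[0, 0, 0, 0, 0, 0, 1], [0, 0, 0, 0, 0, 0, 1], [0, 0, 0, 0, 0, 0, 1], [0, 0, 0, 0, 0, 0, 1], [0, 0, 0, 0, 0, 0, 1]]
  ]
}}

```text
clock: 5.82
eef_pos: [431.0, -178.2, 2.3]
tool_rot: [-3.136, 0.005, 0.117]
force: [-0.4, 0.9, 5.7]
width: 21.9
gripper_force: 58.5
```

Call:
{"api": "play_rows", "payload": {
  "series": [
    [[0, 0, 1, 0, 0, 0, 1], [0, 0, 3, 0, 0, 0, 1], [0, 0, 4, 0, 0, 0, 1], [0, 0, 4, 0, 0, 0, 1], [0, 4, 4, 0, 0, 1, 1], [0, 4, 0, 0, 0, 1, 1], [0, 4, 0, 0, 0, 1, 1], [0, 4, 0, 0, 0, 1, 1], [0, 2, 0, 0, 0, 1, 1], [0, 0, 0, 0, 0, 0.6, 1], [0, 0, 0, 0, 0, 0, 1], [0, 0, 0, 0, 0, 0, 1]]
  ]
}}

```text
clock: 7.32
eef_pos: [430.9, 0.7, 162.1]
tool_rot: [-3.136, 0.006, 0.212]
force: [-0.2, -0.4, -1.6]
width: 21.9
gripper_force: 59.1
```

```bash
python3 -c "
from h import *
look('w2',targets=['rail','socket_small','clip_small','clip_medium','clip_large'],hi=200,minn=300)"
```

```text
rail 0.67 266 95 [500.6  21.6  10.8]
socket_small 0.75 274 334 [417.7  -3.5 182.1]
clip_small 0.66 353 93 [516.  -43.3   8.1]
clip_medium 0.87 264 92 [502.4  23.5  10.9]
clip_large 0.78 354 93 [516.2 -43.9   8.7]
26024 px [120  19 263 141] [501.   29.3] [ 99.8 183.5] 12.5 ztop 39.2
4966 px [358  24  60 131] [520.9 -62.8] [88.  33.2] 11.9 ztop 42.3
3393 px [517  55  43 136] [ 523.3 -174.4] [91.3 21.8] 15.0 ztop 53.8
437 px [323  76  18  33] [513.2 -24.9] [23.1 14.5] 6.5 ztop 43.7
12215 px [203 241 142 155] [416.   -4.1] [65.9 49.2] 13.3 ztop 199.0
tcp [430.9   0.7 162.1] [-179.7    0.3   12.2] t 7.33 F [-0.2 -0.4 -1.6] w 21.9
```

View pics/w2.png

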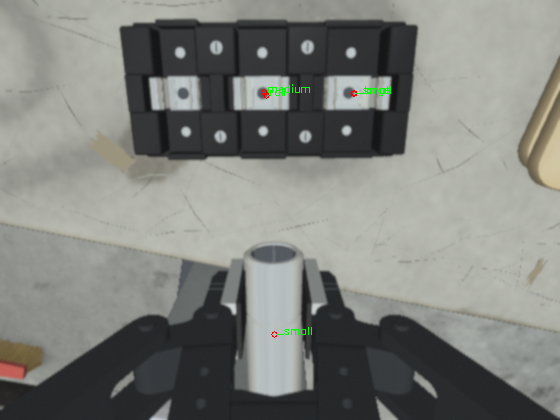

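The wrist picture shows the rail square to the tool: small clip at left (183,93), medium (263,93), large (351,93). The small socket is held near one end (274,300).

```bash
python3 - <<'E'
from h import *
W=np.load('w2.npy'); s=ctrl.read_state()
a=np.radians(12.4); ex=np.array([np.cos(a),np.sin(a)]); ey=np.array([-ex[1],ex[0]])
c=np.array([502,21])
X=(W[...,:2]-c)@ex; Y=(W[...,:2]-c)@ey; Z=W[...,2]
reg=(abs(X)<70)&(abs(Y)<130)
d=reg&(Z>28)&(Z<36); print("deck X",np.percentile(X[d],[.5,99.5]),"Y",np.percentile(Y[d],[.5,99.5]),"z",np.median(Z[d]))
for y in range(-104,104,8):
    m=d&(abs(Y-y)<4); 
    if m.sum()>50: print(y,np.percentile(X[m],[1,99]).round(1),end=' ; ')
m=reg&(Z>37.5)&(Z<50); print()
n,l,st,ce=cv2.connectedComponentsWithStats(m.astype(np.uint8))
for i in range(1,n):
    if st[i,4]>15: q=l==i; print("lip",st[i,4],"X",np.percentile(X[q],[2,98]).round(1),"Y",np.percentile(Y[q],[2,98]).round(1),"z",Z[q].max().round(1))
for u,v in [(183,93),(263,93),(351,93)]: print("bolt",X[v,u].round(1),Y[v,u].round(1),Z[v,u].round(1))
# section along saddle centre line x~-25 : heights vs Y
for x0 in(-28,28):
  m=reg&(abs(X-x0)<6); print([ (int(y),Z[m&(abs(Y-y)<2)].mean().round()) for y in range(-100,104,4) if (m&(abs(Y-y)<2)).any()])
# socket in tool frame
R=Rn.from_euler('xyz',s["tool_rot"]).as_matrix(); T=(W-s["eef_pos"])@R
for v in (250,270,290,310,330,350,370):
    r=T[v,238:312]; print(v,r[::12].round(0).tolist())
E
```

```text
deck X [-42.76907074  44.15676334] Y [-101.34870298   98.68693438] z 32.05396875348073
-104 [-41.6  43.1] ; -96 [-42.4  43.6] ; -88 [-42.5  43.8] ; -80 [-41.6  43.2] ; -40 [-42.3  43.3] ; -32 [-42.2  43.3] ; -24 [-42.2  43.4] ; -16 [-42.3  43.4] ; 24 [-42.1  43.6] ; 32 [-42.1  43.6] ; 40 [-42.1  43.7] ; 48 [-41.9  43.7] ; 72 [-9.4 10.7] ; 80 [-41.9  43.9] ; 88 [-41.8  43.9] ; 96 [-41.8  43.7] ; 
lip 195 X [-9.2 10.6] Y [75.  80.1] z 40.9
lip 193 X [-9.3 11.1] Y [46.9 51.4] z 41.0
lip 282 X [-9.3 11. ] Y [16.3 22.5] z 43.1
lip 270 X [-9.4 10.9] Y [-15.   -9.5] z 42.7
lip 304 X [-9.4 10.7] Y [-47.7 -41. ] z 44.5
lip 373 X [-9.5 10.5] Y [-83.4 -76.7] z 44.8
bolt 0.4 63.7 12.9
bolt 0.2 3.2 11.1
bolt -0.1 -64.3 8.2
[(-100, np.float64(32.0)), (-96, np.float64(32.0)), (-92, np.float64(32.0)), (-88, np.float64(32.0)), (-84, np.float64(22.0)), (-80, np.float64(6.0)), (-76, np.float64(6.0)), (-72, np.float64(6.0)), (-68, np.float64(6.0)), (-64, np.float64(7.0)), (-60, np.float64(7.0)), (-56, np.float64(6.0)), (-52, np.float64(6.0)), (-48, np.float64(6.0)), (-44, np.float64(6.0)), (-40, np.floa
[... 2459 characters left out ...]
 [6.0, 2.0, -21.0], [5.0, 7.0, -20.0], [3.0, 11.0, -16.0], [10.0, 15.0, -29.0]]
310 [[8.0, -10.0, -37.0], [-5.0, -7.0, -18.0], [-3.0, -3.0, -21.0], [-2.0, 2.0, -22.0], [-3.0, 7.0, -21.0], [-6.0, 12.0, -16.0], [8.0, 14.0, -37.0]]
330 [[-1.0, -10.0, -36.0], [-16.0, -8.0, -15.0], [-12.0, -3.0, -20.0], [-12.0, 2.0, -21.0], [-12.0, 7.0, -20.0], [-16.0, 12.0, -15.0], [0.0, 14.0, -37.0]]
350 [[-8.0, -10.0, -37.0], [-25.0, -8.0, -16.0], [-22.0, -3.0, -20.0], [-21.0, 2.0, -21.0], [-22.0, 7.0, -20.0], [-25.0, 12.0, -16.0], [-8.0, 14.0, -37.0]]
370 [[-315.0, -51.0, 299.0], [-36.0, -8.0, -15.0], [-31.0, -3.0, -20.0], [-31.0, 2.0, -21.0], [-32.0, 7.0, -19.0], [-35.0, 12.0, -16.0], [-858.0, 129.0, 909.0]]
```

Call:
{"api": "play_rows", "payload": {
  "series": [
    [[2, 2.2, 0, 0, 0, 0.2, 1], [2, 2.2, -2, 0, 0, 0, 1], [2, 2.2, -2, 0, 0, 0, 1], [2.1, 2.3, -2, 0, 0, 0, 1], [0, 0, -2, 0, 0, 0, 1], [0, 0, -1.7, 0, 0, 0, 1], [0, 0, -0.5, 0, 0, 0, 1], [0, 0, 0, 0, 0, 0, 1], [0, 0, 0, 0, 0, 0, 1]]
  ]
}}

```text
clock: 8.75
eef_pos: [512.4, 90.7, 60.6]
tool_rot: [-3.136, 0.004, 0.218]
force: [-0.8, -0.2, -1.0]
width: 22.0
gripper_force: 59.1
```

```bash
cat > rel.py <<'E'
from h import *
import sys
def rel(name,yc):
    s=ctrl.read_state(); im,d=get_image("wrist"); cv2.imwrite(f"pics/{name}.png",im[:,:,::-1]); W=world("wrist",d,s)
    a=np.radians(12.4); ex=np.array([np.cos(a),np.sin(a)]); ey=np.array([-ex[1],ex[0]]); c=np.array([502,21])
    X=(W[...,:2]-c)@ex; Y=(W[...,:2]-c)@ey; Z=W[...,2]
    m=(abs(X)<14)&(abs(Y)<100)&(Z>37.5)&(Z<46.5)
    n,l,st,ce=cv2.connectedComponentsWithStats(m.astype(np.uint8))
    for i in range(1,n):
        if st[i,4]>60: q=l==i; print("lip",st[i,4],"X",np.percentile(X[q],[2,98]).round(1),"Y",np.percentile(Y[q],[2,98]).round(1),"z",Z[q].max().round(1))
    dk=(abs(Z-32)<3)&(abs(Y)<98)&(abs(X)<60); print("deck X",np.percentile(X[dk],[.5,99.5]).round(1))
    e=(s["eef_pos"][:2]-c); print("tcp X,Y",(e@ex).round(1),(e@ey).round(1),"tcp",s["eef_pos"].round(1),np.degrees(s["tool_rot"]).round(1),"F",s["force"].round(1),"t",s["clock"])
    R=Rn.from_euler('xyz',s["tool_rot"]).as_matrix(); T=(W-s["eef_pos"])@R
    q=(T[...,2]<-14)&(T[...,2]>-60)&(abs(T[...,1])<25)&(T[...,0]>-60)&(T[...,0]<25)
    print("socket/pads T: x",np.percentile(T[q][:,0],[1,99]).round(1))
    for x0 in(-25,-12,0,8):
        k=q&(abs(T[...,0]-x0)<2); k2=k&(T[...,2]>-34)
        if k2.sum()>10: print(x0,"y",T[k2][:,1].min().round(1),T[k2][:,1].max().round(1),"ztop med",np.median(T[k2][:,2]).round(1))
rel(sys.argv[1],0)
E
python3 rel.py w3
```

```text
lip 413 X [-9.2 11.3] Y [16.7 22.5] z 42.6
lip 515 X [-9.2 11.4] Y [-14.8  -9.4] z 42.4
lip 377 X [-8.9 11.4] Y [-47.2 -40.7] z 44.7
lip 295 X [-9.6 10.5] Y [-80.  -76.2] z 41.9
deck X [-41.4  44.8]
tcp X,Y 25.1 65.9 tcp [512.4  90.7  60.6] [-179.7    0.3   12.5] F [-0.8 -0.2 -1. ] t 8.75
socket/pads T: x [-42.5  16. ]
-25 y -9.2 12.0 ztop med -19.4
-12 y -10.0 12.0 ztop med -19.5
0 y -10.1 12.0 ztop med -19.8
8 y -23.6 25.0 ztop med -20.5
```

View pics/w3.png

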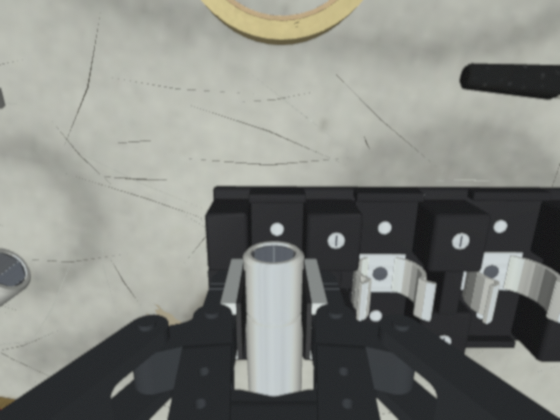

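Call:
{"api": "play_rows", "payload": {
  "series": [
    [[0, -0.1, -1, 0, 0, 0, 1], [0, 0, -0.8, 0, 0, 0, 1], [0, 0, -0.5, 0, 0, 0, 1], [0, 0, -0.2, 0, 0, 0, 1], [0, 0, 0, 0, 0, 0, 1], [0, 0, 0, 0, 0, 0, 1]]
  ]
}}

```text
clock: 9.55
eef_pos: [512.1, 90.0, 35.1]
tool_rot: [-3.136, 0.005, 0.218]
force: [-0.6, -0.1, -1.5]
width: 21.6
gripper_force: 59.1
```

Call:
{"api": "play_rows", "payload": {
  "series": [
    [[0, 0, -0.1, 0, 0, 0, 1], [0, 0, -0.1, 0, 0, 0, 1], [0, 0, 0, 0, 0, 0, 1]]
  ]
}}

```text
clock: 9.93
eef_pos: [512.1, 90.0, 33.3]
tool_rot: [-3.135, 0.005, 0.218]
force: [-0.9, 0.4, 4.3]
width: 21.8
gripper_force: 62.2
```

Call:
{"api": "play_rows", "payload": {
  "series": [
    [[0, 0, 0, 0, 0, 0, 0.68], [0, 0, 0, 0, 0, 0, 0.58], [0, 0, 0, 0, 0, 0, 0.58], [0, 0, 0.5, 0, 0, 0, 0.58], [0, 0, 1.5, 0, 0, 0, 0.58], [0, 0, 2.5, 0, 0, 0, 0.6], [0, 0, 2.5, 0, 0, 0, 0.6], [0, 0, 0, 0, 0, 0, 0.6], [0, 0, 0, 0, 0, 0, 0.6]]
  ]
}}

```text
clock: 11.05
eef_pos: [511.7, 90.3, 103.1]
tool_rot: [-3.135, 0.006, 0.219]
force: [0.3, 0.7, 0.2]
width: 34.2
gripper_force: 0.0
```

```bash
python3 -c "
from h import *
print(ctrl.read_state()['qpos'].round(2))"; python3 rel.py w4
```

```text
[-0.55  0.7   0.5   2.   -0.58  0.6  -1.  ]
lip 259 X [-10.2  11.8] Y [74.3 80.1] z 46.4
lip 250 X [-9.  11.4] Y [47.2 52.7] z 46.4
lip 258 X [-7.5 11.3] Y [16.6 22.6] z 42.7
lip 343 X [-9.2 11.3] Y [-15.   -9.1] z 42.5
lip 284 X [-9.  11.4] Y [-47.5 -40.8] z 44.9
lip 516 X [-9.2 11.2] Y [-82.8 -76.4] z 45.1
deck X [-41.9  44.7]
tcp X,Y 24.4 65.6 tcp [511.7  90.3 103.1] [-179.6    0.3   12.5] F [0.3 0.7 0.2] t 11.05
socket/pads T: x [-10.8  13.2]
-12 y -16.3 18.2 ztop med -25.1
0 y -16.3 18.2 ztop med -24.9
8 y -25.0 24.5 ztop med -25.2
```

View pics/w4.png

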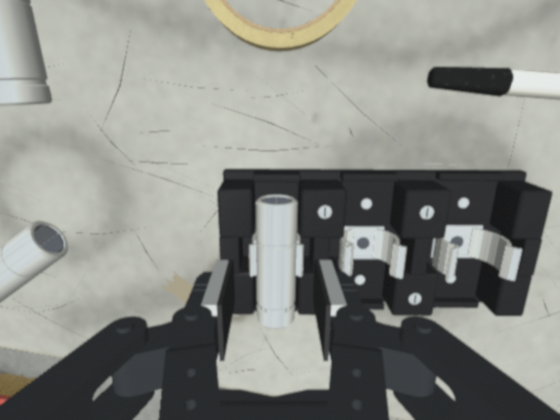

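Call:
{"api": "play_rows", "payload": {
  "series": [
    [[-0.5, -0.2, 0, 0, 0, 10, 0.6], [-0.5, -0.1, 0, 0, 0, 10, 0.6], [-0.5, -0.1, 0, 0, 0, 10, 0.6], [-0.5, -0.1, 0, 0, 0, 10, 0.6], [-0.26, -0.1, 0, 0, 0, 10, 0.6], [0, 0, 0, 0, 0, 10, 0.6], [0, 0, 0, 0, 0, 10, 0.6], [0, 0, 0, 0, 0, 10, 0.6], [0, 0, 0, 0, 0, 10, 0.6], [0, 0, -2, 0, 0, 0, 0.6], [0, 0, -2, 0, 0, 0, 0.6], [0, 0, -0.6, 0, 0, 0, 0.6], [0, 0, 0, 0, 0, 0, 0.6], [0, 0, 0, 0, 0, 0, 0.6]]
  ]
}}

```text
clock: 12.85
eef_pos: [489.7, 84.0, 57.3]
tool_rot: [-3.136, 0.006, 1.789]
force: [-0.0, 0.4, 0.4]
width: 34.5
gripper_force: 0.0
```

Call:
{"api": "play_rows", "payload": {
  "series": [
    [[0, 0, -0.3, 0, 0, 0, 0.6], [0, 0, -0.3, 0, 0, 0, 0.6], [0, 0, -0.2, 0, 0, 0, 0.6], [0, 0, 0, 0, 0, 0, 0.6]]
  ]
}}

```text
clock: 13.35
eef_pos: [489.4, 84.0, 48.9]
tool_rot: [-3.136, 0.006, 1.789]
force: [-0.5, -0.6, -0.2]
width: 34.1
gripper_force: 0.0
```

Call:
{"api": "play_rows", "payload": {
  "series": [
    [[0, 0, -0.2, 0, 0, 0, 0.6], [0, 0, -0.2, 0, 0, 0, 0.6], [0, 0, 0, 0, 0, 0, 0.6]]
  ]
}}

```text
clock: 13.72
eef_pos: [489.2, 84.0, 44.7]
tool_rot: [-3.135, 0.006, 1.789]
force: [-0.1, 0.3, 0.0]
width: 34.0
gripper_force: 0.0
```

Call:
{"api": "play_rows", "payload": {
  "series": [
    [[0, 0, -0.2, 0, 0, 0, 0.6], [0, 0, 0, 0, 0, 0, 0.6]]
  ]
}}

```text
clock: 13.98
eef_pos: [489.0, 83.9, 42.6]
tool_rot: [-3.135, 0.006, 1.789]
force: [0.1, 0.4, 0.1]
width: 34.5
gripper_force: 0.0
```

Call:
{"api": "play_rows", "payload": {
  "series": [
    [[0, 0, -0.2, 0, 0, 0, 0.6], [0, 0, 0, 0, 0, 0, 0.6]]
  ]
}}

```text
clock: 14.22
eef_pos: [489.2, 83.9, 40.7]
tool_rot: [-3.135, 0.006, 1.789]
force: [0.4, -0.3, -0.9]
width: 34.3
gripper_force: 0.0
```

Call:
{"api": "play_rows", "payload": {
  "series": [
    [[0, 0, -0.2, 0, 0, 0, 0.6], [0, 0, 0, 0, 0, 0, 0.6]]
  ]
}}

```text
clock: 14.48
eef_pos: [489.2, 84.0, 38.8]
tool_rot: [-3.135, 0.006, 1.789]
force: [0.0, -0.6, -0.5]
width: 34.2
gripper_force: 0.0
```

```bash
python3 - <<'E'
from h import *
im,d=get_image("wrist"); cv2.imwrite("pics/w5.png",im[:,:,::-1])
E
```

```text
(no output)
```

View pics/w5.png

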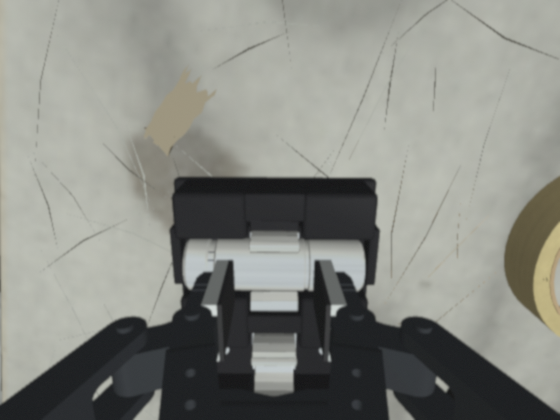

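```bash
python3 - <<'E'
from h import *
s=ctrl.read_state(); im,d=get_image("wrist"); W=world("wrist",d,s)
a=np.radians(12.4); ex=np.array([np.cos(a),np.sin(a)]); ey=np.array([-ex[1],ex[0]]); c=np.array([502,21])
X=(W[...,:2]-c)@ex; Y=(W[...,:2]-c)@ey; Z=W[...,2]
for u in (200,215,245,275,305,345,355):
    print(u,[(v,X[v,u].round(),Y[v,u].round(),Z[v,u].round(1)) for v in range(236,310,6)])
print(s["eef_pos"],ctrl.read_state()["force"])
E
```

```text
200 [(236, np.float64(-32.0), np.float64(80.0), np.float64(32.1)), (242, np.float64(-33.0), np.float64(75.0), np.float64(27.8)), (248, np.float64(-32.0), np.float64(74.0), np.float64(30.1)), (254, np.float64(-32.0), np.float64(72.0), np.float64(32.0)), (260, np.float64(-32.0), np.float64(70.0), np.float64(34.7)), (266, np.float64(-31.0), np.float64(68.0), np.float64(36.7)), (272, np.float64(-31.0), np.float64(66.0), np.float64(37.7)), (278, np.float64(-28.0), np.float64(70.0), np.float64(51.7)), (284, np.float64(-27.0), np.float64(71.0), np.float64(56.5)), (290, np.float64(-26.0), np.float64(71.0), np.float64(61.3)), (296, np.float64(-26.0), np.float64(71.0), np.float64(64.9)), (302, np.float64(-25.0), np.float64(71.0), np.float64(69.7)), (308, np.float64(-22.0), np.float64(75.0), np.float64(80.0))]
215 [(236, np.float64(-25.0), np.float64(80.0), np.float64(32.0)), (242, np.float64(-26.0), np.float64(74.0), np.float64(25.4)), (248, np.float64(-26.0), np.float64(74.0), np.float64(30.7)), (254, np.float64(-25.0), np.float64(72.0), np.float64(33.6)), (260, np.float64(-25.0), np.float64(
[... 3890 characters left out ...]
t64(30.8)), (254, np.float64(36.0), np.float64(73.0), np.float64(34.9)), (260, np.float64(36.0), np.float64(71.0), np.float64(35.6)), (266, np.float64(36.0), np.float64(68.0), np.float64(36.2)), (272, np.float64(36.0), np.float64(66.0), np.float64(38.0)), (278, np.float64(36.0), np.float64(63.0), np.float64(38.2)), (284, np.float64(37.0), np.float64(59.0), np.float64(36.3)), (290, np.float64(31.0), np.float64(71.0), np.float64(60.2)), (296, np.float64(30.0), np.float64(70.0), np.float64(63.6)), (302, np.float64(29.0), np.float64(71.0), np.float64(68.5)), (308, np.float64(26.0), np.float64(77.0), np.float64(81.8))]
[489.27489874  83.92380561  38.8319315 ] [-0.08899697  0.19796107  0.70046101]
```

The small socket's top measures 38 mm, so it is home. Next is the medium one.

Call:
{"api": "play_rows", "payload": {
  "series": [
    [[0, 0, 3, 0, 0, 0, 0.6], [0, 0, 4, 0, 0, 0, 0.6], [0, 0, 4, 0, 0, 0, 0.3], [-1.3, 3.2, 0, 0, 0, 6, 0], [-1.3, 3.2, 0, 0, 0, 6, 0], [-1.3, 3.2, 0, 0, 0, 6, 0], [-1.3, 3.2, 0, 0, 0, 6, 0], [-1.3, 3.2, 0, 0, 0, 6, 0], [-1.3, 3.3, 0, 0, 0, 6, 0], [0, 0, 0, 0, 0, 0, 0], [0, 0, 0, 0, 0, 0, 0]]
  ]
}}

```text
clock: 15.95
eef_pos: [411.5, 276.1, 148.9]
tool_rot: [-3.135, 0.006, 2.416]
force: [-0.2, 0.4, -0.1]
width: 85.5
gripper_force: 0.0
```

```bash
python3 -c "
from h import *
look('w6',targets=['socket_medium','socket_large'],box=(340,680,100,420),hi=60)
s=ctrl.read_state()['qpos']; print(s.round(2))"
```

```text
socket_medium 0.79 278 223 [427.3 264.3  28.5]
socket_large 0.89 398 344 [444.2 303.6 183.8]
3673 px [260 171  39 103] [430.1 262.1] [29.2 80.3] 47.9 ztop 29.8
1613 px [347 304  54  66] [569.1 261.8] [53.6 35.9] 17.1 ztop 35.4
2630 px [150 333  87  67] [485.1 109.7] [82.4 23. ] 11.7 ztop 32.8
tcp [411.5 276.1 148.9] [-179.6    0.4  138.4] t 15.95 F [-0.2  0.4 -0.1] w 85.5
[-0.61  0.54 -0.06  2.02  0.07  0.59  0.12]
```

Call:
{"api": "play_rows", "payload": {
  "series": [
    [[0, 0.15, -3, 0, 0, -0.5, 0], [0, 0, -3, 0, 0, 0, 0], [0, 0, -3, 0, 0, 0, 0], [0, 0, -3, 0, 0, 0, 0], [0, 0, -1.5, 0, 0, 0, 0.2], [0, 0, -1.1, 0, 0, 0, 0.3], [0, 0, 0, 0, 0, 0, 0.4], [0, 0, 0, 0, 0, 0, 0.5], [0, 0, 0, 0, 0, 0, 1], [0, 0, 0, 0, 0, 0, 1], [0, 0, 0, 0, 0, 0, 1], [0, 0, 0, 0, 0, 0, 1], [0, 0, 0, 0, 0, 0, 1]]
  ]
}}

```text
clock: 17.73
eef_pos: [411.9, 278.8, 3.9]
tool_rot: [-3.137, 0.006, 2.409]
force: [-0.7, -0.2, 6.8]
width: 27.7
gripper_force: 58.8
```

Call:
{"api": "play_rows", "payload": {
  "series": [
    [[0, 0, 1, 0, 0, 0, 1], [0, 0, 3, 0, 0, 0, 1], [0, 0, 4, 0, 0, 0, 1], [0, 0, 3, 0, 0, 6, 1], [0.9, -3.6, 0, 0, 0, 7, 1], [0.9, -3.7, 0, 0, 0, 7, 1], [0.9, -3.7, 0, 0, 0, 7, 1], [1, -3.7, 0, 0, 0, 7, 1], [1, -3.7, 0, 0, 0, 7, 1], [1, -3.7, 0, 0, 0, 7, 1], [0.9, -3.7, 0, 0, 0, 6.4, 1], [0, 0, -2.5, 0, 0, 0, 1], [0, 0, -2.2, 0, 0, 0, 1], [0, 0, 0, 0, 0, 0, 1], [0, 0, 0, 0, 0, 0, 1]]
  ]
}}

```text
clock: 19.6
eef_pos: [477.6, 20.7, 66.7]
tool_rot: [-3.135, 0.006, -2.925]
force: [-0.1, -0.3, -2.2]
width: 27.7
gripper_force: 59.5
```

```bash
python3 rel.py w7
```

```text
lip 608 X [-10.4  10.1] Y [-82.8 -76.6] z 44.3
lip 402 X [-10.4   9.4] Y [-47.6 -41. ] z 44.2
lip 258 X [-10.2   8.6] Y [47.  51.6] z 40.3
lip 296 X [-10.2  10. ] Y [75.2 79.8] z 40.7
deck X [-43.8  36.9]
tcp X,Y -23.9 4.9 tcp [477.6  20.7  66.7] [-179.6    0.4 -167.6] F [-0.1 -0.3 -2.2] t 19.6
socket/pads T: x [-37.9  15.6]
-25 y -15.1 13.6 ztop med -23.2
-12 y -15.0 13.6 ztop med -23.4
0 y -15.0 13.4 ztop med -23.2
8 y -25.0 25.0 ztop med -23.5
```

View pics/w7.png

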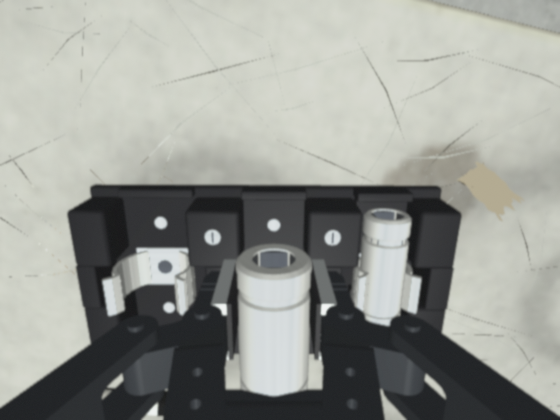

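Call:
{"api": "play_rows", "payload": {
  "series": [
    [[0, -0.08, -1, 0, 0, 0, 1], [0, 0, -1, 0, 0, 0, 1], [0, 0, -0.7, 0, 0, 0, 1], [0, 0, -0.3, 0, 0, 0, 1], [0, 0, 0, 0, 0, 0, 1], [0, 0, 0, 0, 0, 0, 1]]
  ]
}}

```text
clock: 20.4
eef_pos: [477.4, 19.7, 36.0]
tool_rot: [-3.135, 0.006, -2.925]
force: [0.3, -0.7, -2.1]
width: 28.0
gripper_force: 59.7
```

Call:
{"api": "play_rows", "payload": {
  "series": [
    [[0, 0, -0.1, 0, 0, 0, 1], [0, 0, 0, 0, 0, 0, 1]]
  ]
}}

```text
clock: 20.65
eef_pos: [477.6, 20.0, 35.1]
tool_rot: [-3.136, 0.006, -2.925]
force: [0.5, 1.2, -0.5]
width: 28.3
gripper_force: 59.7
```

Call:
{"api": "play_rows", "payload": {
  "series": [
    [[0, 0, -0.07, 0, 0, 0, 1], [0, 0, 0, 0, 0, 0, 0.62], [0, 0, 0, 0, 0, 0, 0.53], [0, 0, 0, 0, 0, 0, 0.53], [0, 0, 0.5, 0, 0, 0, 0.53], [0, 0, 1.5, 0, 0, 0, 0.55], [0, 0, 2.5, 0, 0, 0, 0.6], [0, 0, 2.5, 0, 0, 0, 0.6], [0, 0, 0, 0, 0, 0, 0.6], [0, 0, 0, 0, 0, 0, 0.6]]
  ]
}}

```text
clock: 21.9
eef_pos: [477.1, 19.4, 104.0]
tool_rot: [-3.135, 0.005, -2.925]
force: [0.1, 0.1, 0.2]
width: 34.2
gripper_force: 0.0
```

```bash
python3 rel.py w8
```

```text
lip 435 X [-10.3  10.1] Y [-83.1 -76.3] z 44.1
lip 266 X [-10.4   8.4] Y [-47.6 -40.9] z 43.8
lip 173 X [-10.2   7.3] Y [47.1 51.4] z 40.8
lip 192 X [-10.3  10.2] Y [-15.2 -11.7] z 46.5
lip 187 X [-10.2  10.4] Y [19.2 22.7] z 46.4
lip 195 X [-10.   10.2] Y [75.4 80.1] z 40.4
deck X [-43.8  42.6]
tcp X,Y -24.7 3.8 tcp [477.1  19.4 104. ] [-179.6    0.3 -167.6] F [0.1 0.1 0.2] t 21.9
socket/pads T: x [-9.5 14.3]
-12 y -18.0 16.4 ztop med -27.6
0 y -18.1 16.4 ztop med -25.1
8 y -18.1 25.0 ztop med -25.6
```

View pics/w8.png

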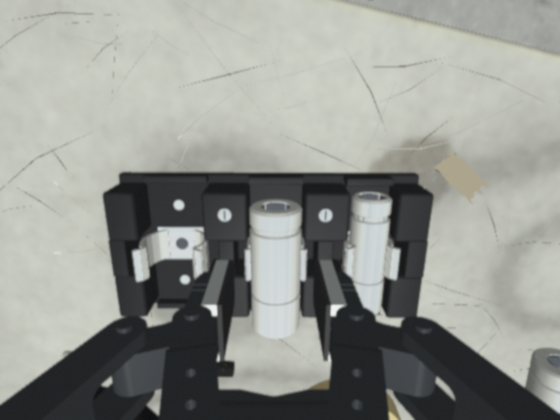

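The medium socket lies level in its mouth, lips visible on both sides at (250,265) and (302,265). Now rotate and press.

Call:
{"api": "play_rows", "payload": {
  "series": [
    [[0.6, 0.13, 0, 0, 0, -10, 0.6], [0.6, 0.13, 0, 0, 0, -10, 0.6], [0.6, 0.13, 0, 0, 0, -10, 0.6], [0.66, 0.14, 0, 0, 0, -10, 0.6], [0, 0, 0, 0, 0, -10, 0.6], [0, 0, 0, 0, 0, -10, 0.6], [0, 0, 0, 0, 0, -10, 0.6], [0, 0, 0, 0, 0, -10, 0.6], [0, 0, 0, 0, 0, -10, 0.6], [0, 0, -2, 0, 0, 0, 0.6], [0, 0, -2, 0, 0, 0, 0.6], [0, 0, 0, 0, 0, 0, 0.6], [0, 0, 0, 0, 0, 0, 0.6]]
  ]
}}

```text
clock: 23.58
eef_pos: [501.9, 25.0, 64.2]
tool_rot: [-3.135, 0.006, 1.787]
force: [0.8, -0.7, 0.5]
width: 34.1
gripper_force: 0.0
```

Call:
{"api": "play_rows", "payload": {
  "series": [
    [[0, 0, -0.3, 0, 0, 0, 0.6], [0, 0, -0.3, 0, 0, 0, 0.6], [0, 0, 0, 0, 0, 0, 0.6]]
  ]
}}

```text
clock: 23.95
eef_pos: [502.2, 24.9, 58.5]
tool_rot: [-3.136, 0.006, 1.787]
force: [-0.7, -0.4, 3.1]
width: 34.3
gripper_force: 1.8
```

Call:
{"api": "play_rows", "payload": {
  "series": [
    [[0, 0, -0.2, 0, 0, 0, 0.6], [0, 0, -0.2, 0, 0, 0, 0.6], [0, 0, 0, 0, 0, 0, 0.6]]
  ]
}}

```text
clock: 24.32
eef_pos: [502.4, 25.0, 54.5]
tool_rot: [-3.137, 0.006, 1.787]
force: [0.3, 0.3, 0.4]
width: 33.8
gripper_force: 0.3
```

Call:
{"api": "play_rows", "payload": {
  "series": [
    [[0, 0, 3, 0, 0, 0, 0.6], [0, 0, 4, 0, 0, 0, 0.6], [0.5, 2, 2.5, 0, 0, 9, 0.3], [0.5, 2.4, 0, 0, 0, 9, 0], [0.5, 2.4, 0, 0, 0, 9, 0], [0.5, 2.4, 0, 0, 0, 9, 0], [0.5, 2.4, 0, 0, 0, 9, 0], [0.6, 2.4, 0, 0, 0, 9, 0], [0.7, 2.4, 0, 0, 0, 9, 0], [0.7, 2.4, 0, 0, 0, 10, 0], [0.7, 2.4, 0, 0, 0, 10, 0], [0.6, 2.2, 0, 0, 0, 10, 0], [0, 0, 0, 0, 0, 0, 0], [0, 0, 0, 0, 0, 0, 0]]
  ]
}}

```text
clock: 26.08
eef_pos: [559.5, 257.4, 148.7]
tool_rot: [-3.134, 0.004, -2.876]
force: [-0.6, -0.1, -0.1]
width: 85.3
gripper_force: 0.0
```

```bash
python3 -c "
from h import *
im,W=look('w9',targets=['socket_large','socket_medium'],box=(340,680,-80,420),hi=60)
a=np.radians(12.4); ex=np.array([np.cos(a),np.sin(a)]); ey=np.array([-ex[1],ex[0]]); c=np.array([502,21])
X=(W[...,:2]-c)@ex; Y=(W[...,:2]-c)@ey; Z=W[...,2]
for y0 in(63.4,3.5):
  for x0 in(-30,-20,20,30):
    m=(abs(X-x0)<4)&(abs(Y-y0)<8)
    if m.sum(): print(y0,x0,np.percentile(Z[m],[50,95]).round(1),m.sum())
"
```

```text
socket_large 0.77 277 227 [577.5 263.4  35.6]
12176 px [  0   0 121 111] [502.6  80.3] [73.9 86. ] 12.4 ztop 38.7
4686 px [253 174  48 107] [583.5 264.3] [80.9 35.9] 15.1 ztop 35.8
4070 px [ 19 203 125  97] [643.7 118.4] [72.6 95.2] 0.1 ztop 24.6
822 px [310 331  49  26] [673.7 344.1] [44.1 12.5] 90.0 ztop 24.9
tcp [559.5 257.4 148.7] [-179.6    0.2 -164.8] t 26.07 F [-0.6 -0.1 -0.1] w 85.3
63.4 -20 [35.6 37.2] 39
63.4 20 [36.3 37.8] 309
63.4 30 [36.4 37.9] 303
```

Call:
{"api": "play_rows", "payload": {
  "series": [
    [[0.08, 0.06, -3, 0, 0, 0, 0], [0, 0, -3, 0, 0, 0, 0], [0, 0, -3, 0, 0, 0, 0], [0, 0, -3, 0, 0, 0, 0], [0, 0, -1.5, 0, 0, 0, 0.1], [0, 0, -0.9, 0, 0, 0, 0.2], [0, 0, 0, 0, 0, 0, 0.3], [0, 0, 0, 0, 0, 0, 0.4], [0, 0, 0, 0, 0, 0, 1], [0, 0, 0, 0, 0, 0, 1], [0, 0, 0, 0, 0, 0, 1], [0, 0, 0, 0, 0, 0, 1], [0, 0, 0, 0, 0, 0, 1]]
  ]
}}

```text
clock: 27.85
eef_pos: [561.4, 259.7, 6.4]
tool_rot: [-3.135, 0.007, -2.873]
force: [-0.8, -1.0, 6.5]
width: 34.4
gripper_force: 59.3
```

Call:
{"api": "play_rows", "payload": {
  "series": [
    [[0, 0, 1, 0, 0, 0, 1], [0, 0, 3, 0, 0, 0, 1], [0, 0, 4, 0, 0, 0, 1], [0, -1, 3, 0, 0, 0, 1], [-0.8, -3.5, 0, 0, 0, -1, 1], [-0.8, -3.7, 0, 0, 0, -1, 1], [-0.8, -3.7, 0, 0, 0, -0.8, 1], [-0.8, -3.7, 0, 0, 0, 0, 1], [-0.9, -3.7, 0, 0, 0, 0, 1], [-0.9, -3.7, 0, 0, 0, 0, 1], [-0.9, -3.7, 0, 0, 0, 0, 1], [-0.85, -3.7, 0, 0, 0, 0, 1], [0, 0, -2.5, 0, 0, 0, 1], [0, 0, -2, 0, 0, 0, 1], [0, 0, 0, 0, 0, 0, 1], [0, 0, 0, 0, 0, 0, 1]]
  ]
}}

```text
clock: 29.85
eef_pos: [493.6, -44.2, 70.9]
tool_rot: [-3.135, 0.006, -2.921]
force: [0.1, 0.1, -2.6]
width: 33.6
gripper_force: 60.4
```

```bash
python3 rel.py w10; sed -n 1,3p /dev/null
```

```text
lip 388 X [-13.6  11.5] Y [-11.4  -8.9] z 46.5
lip 306 X [-10.5   9.6] Y [-17.8 -12.3] z 41.1
lip 321 X [-10.5  10. ] Y [17.3 24.4] z 46.5
lip 267 X [-10.4   9.9] Y [46.6 51.2] z 40.7
lip 319 X [-10.1  10.2] Y [75.1 79.6] z 40.9
deck X [-43.8  42.1]
tcp X,Y -22.2 -61.8 tcp [493.6 -44.2  70.9] [-179.6    0.4 -167.4] F [ 0.1  0.1 -2.6] t 29.85
socket/pads T: x [-35.   17.2]
-25 y -18.5 16.3 ztop med -26.4
-12 y -18.5 16.3 ztop med -26.5
0 y -18.0 16.4 ztop med -26.7
8 y -18.1 25.0 ztop med -26.8
```

View pics/w10.png

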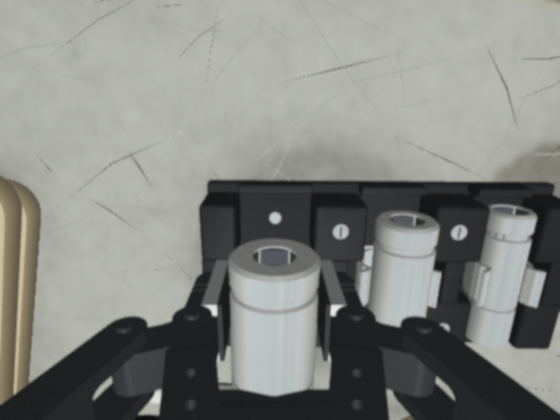

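```bash
python3 - <<'E'
from h import *
s=ctrl.read_state(); im,d=get_image("wrist"); W=world("wrist",d,s)
a=np.radians(12.4); ex=np.array([np.cos(a),np.sin(a)]); ey=np.array([-ex[1],ex[0]]); c=np.array([502,21])
X=(W[...,:2]-c)@ex; Y=(W[...,:2]-c)@ey; Z=W[...,2]
for y0 in(63,4):
  for x0 in(-38,-30,-20,0,20,30,36):
    m=(abs(X-x0)<2)&(abs(Y-y0)<18)&(Z>30)&(Z<80)
    if m.sum()>5:
        k=m&(Z>np.percentile(Z[m],90)); print(y0,x0,"top",np.percentile(Z[m],97).round(1),"Y",np.median(Y[k]).round(1))
  m=(abs(Y-y0)<10)&(Z>34)&(Z<80)&(abs(X)<60); print(y0,"X ext",np.percentile(X[m],[.5,99.5]).round(1))
E
```

```text
63 -38 top 37.3 Y 62.4
63 -30 top 37.0 Y 63.1
63 -20 top 37.4 Y 63.6
63 0 top 39.4 Y 50.0
63 20 top 37.7 Y 63.0
63 30 top 37.9 Y 63.9
63 36 top 37.8 Y 62.7
63 X ext [-39.9  38.4]
4 -38 top 54.3 Y 2.9
4 -30 top 54.7 Y 3.4
4 -20 top 54.8 Y 3.4
4 0 top 54.6 Y 3.3
4 X ext [-39.7  12.9]
```

Call:
{"api": "play_rows", "payload": {
  "series": [
    [[0, 0.03, -1, 0, 0, 0, 1], [0, 0, -1, 0, 0, 0, 1], [0, 0, -0.7, 0, 0, 0, 1], [0, 0, -0.4, 0, 0, 0, 1], [0, 0, 0, 0, 0, 0, 1], [0, 0, 0, 0, 0, 0, 1]]
  ]
}}

```text
clock: 30.7
eef_pos: [493.3, -44.1, 39.3]
tool_rot: [-3.135, 0.006, -2.922]
force: [0.3, -0.8, -2.1]
width: 34.3
gripper_force: 60.6
```

Call:
{"api": "play_rows", "payload": {
  "series": [
    [[0, 0, -0.1, 0, 0, 0, 1], [0, 0, 0, 0, 0, 0, 1]]
  ]
}}

```text
clock: 30.95
eef_pos: [493.5, -43.8, 38.4]
tool_rot: [-3.136, 0.006, -2.921]
force: [-0.6, 0.3, -1.7]
width: 34.5
gripper_force: 60.6
```

Call:
{"api": "play_rows", "payload": {
  "series": [
    [[0, 0, -0.1, 0, 0, 0, 1], [0, 0, 0, 0, 0, 0, 1]]
  ]
}}

```text
clock: 31.2
eef_pos: [493.7, -43.9, 37.5]
tool_rot: [-3.135, 0.007, -2.921]
force: [-0.9, 1.4, 2.8]
width: 33.9
gripper_force: 61.0
```

Call:
{"api": "play_rows", "payload": {
  "series": [
    [[0, 0, 0, 0, 0, 0, 0.57], [0, 0, 0, 0, 0, 0, 0.46], [0, 0, 0, 0, 0, 0, 0.46], [0, 0, 0.5, 0, 0, 0, 0.46], [0, 0, 1.5, 0, 0, 0, 0.46], [0, 0, 2.5, 0, 0, 0, 0.6], [0, 0, 2.5, 0, 0, 0, 0.6], [0, 0, 0, 0, 0, 0, 0.6], [0, 0, 0, 0, 0, 0, 0.6]]
  ]
}}

```text
clock: 32.33
eef_pos: [493.0, -44.4, 107.4]
tool_rot: [-3.135, 0.006, -2.922]
force: [-1.0, 0.0, -1.6]
width: 33.8
gripper_force: 0.0
```

```bash
cat > tops.py <<'E'
from h import *
s=ctrl.read_state(); im,d=get_image("wrist"); W=world("wrist",d,s)
a=np.radians(12.4); ex=np.array([np.cos(a),np.sin(a)]); ey=np.array([-ex[1],ex[0]]); c=np.array([502,21])
X=(W[...,:2]-c)@ex; Y=(W[...,:2]-c)@ey; Z=W[...,2]
for y0 in(63,3.5,-62.3):
  for x0 in(-36,-28,-18,0,18,28,36):
    m=(abs(X-x0)<2)&(abs(Y-y0)<(12 if x0 else 7))&(Z>30)&(Z<80)
    if m.sum()>30:
        k=m&(Z>np.percentile(Z[m],90)); print(y0,x0,"top",np.percentile(Z[m],97).round(1),"Y",np.median(Y[k]).round(1),end='; ')
  m=(abs(Y-y0)<8)&(Z>34)&(Z<72)&(abs(X)<60); print(y0,"X ext",np.percentile(X[m],[.5,99.5]).round(1) if m.any() else None)
e=s["eef_pos"][:2]-c; print("tcp XY",(e@ex).round(1),(e@ey).round(1),s["eef_pos"].round(1),s["force"].round(1),s["clock"])
E
python3 tops.py
```

```text
63 -36 top 37.3 Y 64.4; 63 -28 top 36.8 Y 63.2; 63 -18 top 37.6 Y 62.6; 63 0 top 37.5 Y 63.8; 63 18 top 37.8 Y 62.5; 63 28 top 37.7 Y 62.4; 63 36 top 37.9 Y 62.6; 63 X ext [-39.9  38.6]
3.5 -36 top 54.8 Y 3.5; 3.5 -28 top 53.9 Y 3.4; 3.5 -18 top 54.9 Y 2.9; 3.5 0 top 54.8 Y 2.7; 3.5 18 top 54.4 Y 3.3; 3.5 28 top 54.7 Y 2.1; 3.5 36 top 54.4 Y 5.5; 3.5 X ext [-39.6  36.3]
-62.3 -36 top 67.4 Y -62.0; -62.3 -28 top 67.0 Y -62.7; -62.3 -18 top 67.4 Y -61.6; -62.3 0 top 67.3 Y -62.3; -62.3 18 top 67.2 Y -62.2; -62.3 28 top 67.3 Y -63.1; -62.3 36 top 67.1 Y -61.9; -62.3 X ext [-39.4  39.3]
tcp XY -22.8 -61.9 [493.  -44.4 107.4] [-1.   0.  -1.6] 32.325
```

Call:
{"api": "play_rows", "payload": {
  "series": [
    [[0.6, 0.12, 0, 0, 0, -10, 0.6], [0.6, 0.12, 0, 0, 0, -10, 0.6], [0.6, 0.12, 0, 0, 0, -10, 0.6], [0.5, 0.11, 0, 0, 0, -10, 0.6], [0, 0, 0, 0, 0, -10, 0.6], [0, 0, 0, 0, 0, -10, 0.6], [0, 0, 0, 0, 0, -10, 0.6], [0, 0, 0, 0, 0, -10, 0.6], [0, 0, 0, 0, 0, -10, 0.6], [0, 0, -2, 0, 0, 0, 0.6], [0, 0, -1.8, 0, 0, 0, 0.6], [0, 0, 0, 0, 0, 0, 0.6], [0, 0, 0, 0, 0, 0, 0.6]]
  ]
}}

```text
clock: 34.0
eef_pos: [516.1, -39.4, 69.2]
tool_rot: [-3.135, 0.006, 1.791]
force: [0.3, 0.1, 0.4]
width: 33.9
gripper_force: 0.0
```

Call:
{"api": "play_rows", "payload": {
  "series": [
    [[0, 0, -0.4, 0, 0, 0, 0.6], [0, 0, -0.4, 0, 0, 0, 0.6], [0, 0, 0, 0, 0, 0, 0.6]]
  ]
}}

```text
clock: 34.38
eef_pos: [516.7, -39.5, 61.7]
tool_rot: [-3.137, 0.006, 1.791]
force: [0.4, -0.2, 4.1]
width: 34.0
gripper_force: 2.1
```

Call:
{"api": "play_rows", "payload": {
  "series": [
    [[0, 0, -0.2, 0, 0, 0, 0.6], [0, 0, -0.1, 0, 0, 0, 0.6]]
  ]
}}

```text
clock: 34.62
eef_pos: [517.2, -39.6, 59.5]
tool_rot: [-3.138, 0.006, 1.791]
force: [-2.4, -0.4, 12.3]
width: 34.1
gripper_force: 6.5
```

Call:
{"api": "play_rows", "payload": {
  "series": [
    [[0, 0, -0.2, 0, 0, 0, 0.6], [0, 0, -0.1, 0, 0, 0, 0.6]]
  ]
}}

```text
clock: 34.88
eef_pos: [517.6, -39.5, 56.5]
tool_rot: [-3.139, 0.006, 1.791]
force: [-0.6, -0.1, 9.9]
width: 34.3
gripper_force: 5.4
```

Call:
{"api": "play_rows", "payload": {
  "series": [
    [[0, 0, -0.2, 0, 0, 0, 0.6], [0, 0, -0.1, 0, 0, 0, 0.6]]
  ]
}}

```text
clock: 35.12
eef_pos: [517.5, -39.4, 52.8]
tool_rot: [-3.138, 0.006, 1.791]
force: [1.4, 0.8, 3.3]
width: 34.1
gripper_force: 1.5
```

Call:
{"api": "play_rows", "payload": {
  "series": [
    [[0, 0, -0.2, 0, 0, 0, 0.6], [0, 0, -0.2, 0, 0, 0, 0.6]]
  ]
}}

```text
clock: 35.38
eef_pos: [515.5, -39.4, 47.8]
tool_rot: [-3.134, 0.005, 1.791]
force: [0.4, 0.0, 0.6]
width: 34.0
gripper_force: 0.0
```

Call:
{"api": "play_rows", "payload": {
  "series": [
    [[0, 0, -0.2, 0, 0, 0, 0.6], [0, 0, -0.2, 0, 0, 0, 0.6]]
  ]
}}

```text
clock: 35.62
eef_pos: [515.8, -39.4, 43.8]
tool_rot: [-3.135, 0.005, 1.791]
force: [0.0, -0.1, 1.1]
width: 34.0
gripper_force: 0.0
```

Call:
{"api": "play_rows", "payload": {
  "series": [
    [[0, 0, -0.2, 0, 0, 0, 0.6], [0, 0, 0, 0, 0, 0, 0.6]]
  ]
}}

```text
clock: 35.88
eef_pos: [516.1, -39.5, 42.8]
tool_rot: [-3.135, 0.006, 1.791]
force: [-1.9, 0.4, 8.7]
width: 34.4
gripper_force: 4.1
```

```bash
python3 tops.py
```

```text
63 X ext None
3.5 -36 top 54.9 Y 4.5; 3.5 -28 top 54.6 Y 3.3; 3.5 -18 top 55.0 Y 3.4; 3.5 0 top 54.9 Y 3.8; 3.5 18 top 54.5 Y 3.9; 3.5 28 top 54.8 Y 4.1; 3.5 36 top 54.6 Y 4.3; 3.5 X ext [-38.4  40.3]
-62.3 -36 top 43.8 Y -61.3; -62.3 -28 top 73.7 Y -55.7; -62.3 -18 top 79.7 Y -58.5; -62.3 0 top 43.7 Y -61.8; -62.3 18 top 79.8 Y -61.9; -62.3 28 top 72.9 Y -55.6; -62.3 36 top 43.4 Y -61.4; -62.3 X ext [-39.7  39.3]
tcp XY 0.8 -62.1 [516.1 -39.5  42.8] [-1.9  0.4  8.7] 35.875
```

Call:
{"api": "play_rows", "payload": {
  "series": [
    [[0, 0, 1, 0, 0, 0, 0.6], [0, 0, 2.5, 0, 0, 0, 0.6], [0, 0, 0, 0, 0, 0, 0.6], [-0.5, 2.1, 0, 0, 0, 0, 0.6], [-0.5, 2.1, 0, 0, 0, 0, 0.6], [-0.44, 2.2, 0, 0, 0, 0, 0.6], [0, 0, -1, 0, 0, 0, 0.6], [0, 0, -1, 0, 0, 0, 0.6], [0, 0, 0, 0, 0, 0, 0.6], [0, 0, 0, 0, 0, 0, 0.6]]
  ]
}}

```text
clock: 37.17
eef_pos: [501.8, 23.6, 57.0]
tool_rot: [-3.135, 0.006, 1.789]
force: [0.9, -0.7, 1.8]
width: 34.2
gripper_force: 0.0
```

Call:
{"api": "play_rows", "payload": {
  "series": [
    [[0, 0, -0.2, 0, 0, 0, 0.6], [0, 0, -0.2, 0, 0, 0, 0.6]]
  ]
}}

```text
clock: 37.42
eef_pos: [502.2, 24.4, 53.6]
tool_rot: [-3.136, 0.006, 1.79]
force: [-1.5, -1.0, 11.6]
width: 33.9
gripper_force: 5.7
```

Call:
{"api": "play_rows", "payload": {
  "series": [
    [[0, 0, -0.2, 0, 0, 0, 0.6], [0, 0, -0.2, 0, 0, 0, 0.6]]
  ]
}}

```text
clock: 37.67
eef_pos: [502.6, 24.5, 50.1]
tool_rot: [-3.137, 0.006, 1.791]
force: [0.0, -0.8, 7.5]
width: 34.5
gripper_force: 3.5
```

Call:
{"api": "play_rows", "payload": {
  "series": [
    [[0, 0, -0.2, 0, 0, 0, 0.6], [0, 0, -0.1, 0, 0, 0, 0.6]]
  ]
}}

```text
clock: 37.92
eef_pos: [502.1, 24.6, 46.3]
tool_rot: [-3.136, 0.006, 1.791]
force: [-0.4, 0.1, -0.0]
width: 33.8
gripper_force: 0.1
```

```bash
python3 tops.py
```

```text
63 -36 top 37.5 Y 63.4; 63 -28 top 36.9 Y 64.2; 63 -18 top 37.7 Y 63.9; 63 0 top 37.9 Y 64.6; 63 18 top 37.8 Y 64.1; 63 28 top 37.9 Y 64.2; 63 36 top 38.1 Y 64.0; 63 X ext [-39.   39.6]
3.5 -36 top 46.9 Y 4.7; 3.5 -28 top 77.0 Y 9.7; 3.5 -18 top 79.2 Y 8.8; 3.5 0 top 46.8 Y 4.8; 3.5 18 top 78.9 Y 8.9; 3.5 28 top 76.3 Y 10.0; 3.5 36 top 46.3 Y 5.0; 3.5 X ext [-37.9  41. ]
-62.3 -28 top 42.0 Y -58.7; -62.3 -18 top 43.3 Y -58.5; -62.3 0 top 43.6 Y -59.9; -62.3 18 top 43.2 Y -58.7; -62.3 28 top 42.7 Y -58.9; -62.3 X ext [-26.5  27.4]
tcp XY 0.8 3.5 [502.1  24.6  46.3] [-0.4  0.1 -0. ] 37.925
```

Call:
{"api": "play_rows", "payload": {
  "series": [
    [[0, 0, -0.2, 0, 0, 0, 0.6], [0, 0, -0.1, 0, 0, 0, 0.6], [0, 0, 0, 0, 0, 0, 0.6]]
  ]
}}

```text
clock: 38.35
eef_pos: [501.6, 24.6, 43.0]
tool_rot: [-3.135, 0.006, 1.791]
force: [-0.3, 0.3, -0.0]
width: 33.9
gripper_force: 0.0
```

Call:
{"api": "play_rows", "payload": {
  "series": [
    [[0, 0, -0.2, 0, 0, 0, 0.6], [0, 0, 0, 0, 0, 0, 0.6]]
  ]
}}

```text
clock: 38.6
eef_pos: [501.7, 24.6, 41.1]
tool_rot: [-3.135, 0.006, 1.791]
force: [0.5, 0.9, -0.0]
width: 34.3
gripper_force: 0.0
```

```bash
python3 tops.py|grep -v ^63
```

```text
3.5 -36 top 40.4 Y 3.9; 3.5 -28 top 71.7 Y 9.9; 3.5 -18 top 79.3 Y 5.1; 3.5 0 top 40.7 Y 4.5; 3.5 18 top 79.1 Y 4.5; 3.5 28 top 71.5 Y 10.2; 3.5 36 top 41.0 Y 3.1; 3.5 X ext [-39.2  39.7]
-62.3 -18 top 42.2 Y -55.0; -62.3 0 top 43.1 Y -57.5; -62.3 18 top 41.8 Y -55.1; -62.3 X ext [-26.   25.9]
tcp XY 0.5 3.5 [501.7  24.6  41.1] [ 0.5  0.9 -0. ] 38.6
```

The medium socket is home, with its top at 40.7 mm. I'll lift clear and check all three from above.

Call:
{"api": "play_rows", "payload": {
  "series": [
    [[0, 0, 2, 0, 0, 0, 0.6], [0, 0, 4, 0, 0, 0, 0.6], [0, -1.5, 4, 0, 0, 0, 0.6], [0, -2, 4, 0, 0, 0, 0.6], [0, -3, 0, 0, 0, 0, 0.6], [0, -3, 0, 0, 0, 0, 0.6], [0, -3, 0, 0, 0, 0, 0.6], [0, 0, 0, 0, 0, 0, 0.6], [0, 0, 0, 0, 0, 0, 0.6]]
  ]
}}

```text
clock: 39.78
eef_pos: [501.7, -99.6, 181.1]
tool_rot: [-3.135, 0.005, 1.791]
force: [0.3, 0.1, -0.5]
width: 34.1
gripper_force: 0.0
```

```bash
python3 tops.py
```

```text
63 X ext None
3.5 -36 top 40.6 Y 4.0; 3.5 -28 top 39.8 Y 5.4; 3.5 -18 top 40.2 Y 3.5; 3.5 0 top 40.8 Y 4.1; 3.5 18 top 41.1 Y 3.2; 3.5 28 top 41.3 Y 3.8; 3.5 36 top 41.0 Y 4.5; 3.5 X ext [-39.8  39.4]
-62.3 -36 top 43.9 Y -61.3; -62.3 -28 top 42.9 Y -62.1; -62.3 -18 top 43.7 Y -62.7; -62.3 0 top 43.6 Y -61.5; -62.3 18 top 43.7 Y -62.5; -62.3 28 top 43.5 Y -62.1; -62.3 36 top 43.5 Y -61.7; -62.3 X ext [-40.3  39.2]
tcp XY -26.2 -117.7 [501.7 -99.6 181.1] [ 0.3  0.1 -0.5] 39.775
```

```bash
python3 -c "
from h import *
print(workorder.finish_job())"
```

```text
the job is handed in; nothing more can be done
None
```

All three sockets are clicked home in their own clips (tops at about 38, 41 and 44 mm; the small one last measured just before the medium's final press), the timer, tape and pen were never touched, and the job was handed in at about 40 s.

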